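# Set up the board-thickness gauge

### The job

Take the flat setting blade by its upright handle, lay it flat on the plate of the gauge stand and slide it, ramped end first, straight and centred under the sprung plunger, without jacking the plunger up, until the plunger stands on the flat of the blade with the blade's front edge about 60 mm past it; leave the blade there. Then on the readout console press fully down, one at a time and letting each spring back, first the round key, then the square key, then the long bar key. Do not press the plus-shaped key, and leave the other things on the bench alone.

Things in the scene. Friction and masses are not known exactly. Their poses are not given: they have to be found in the camera images.
- blade_grip (a point): the setting blade, loose, about 0.25 kg: a flat steel strip 190 long, 34 wide, 10 thick, lying flat, with an upright block handle near one end. This point is the middle of the handle, 46 above the blade's underside. The handle is 40 long (along the blade), 22 wide (the width to grip), and its top is 72 above the underside. Axes: x along the blade from handle to ramped end, z up
- blade_tip (a point): middle of the front edge of the blade, at its underside, 170 ahead (+x) of blade_grip and 46 below it; same axes. The last 35 before this edge are a ramp, 3 thick at the edge rising to the full 10
- stand_foot (a point): point on the top face of the gauge stand's steel base plate, straight below the plunger; x is the way the blade is pushed in (from the stand's open front towards its column), z up. The plate's top is 20 above the table
- stand: the gauge stand, fixed; origin on the table 20 below stand_foot, same axes. Base plate 120 wide, reaching 140 in front (-x) and 150 behind the origin. Column face 100 behind it. An overhanging arm (underside 125 above the table, reaching 22 in front) carries the plunger; a dark round cap, 40 across, on top of the arm marks the plunger's place
- plunger (a joint): lift of the sprung vertical steel plunger, m: 0 when free (its round tip, radius 9, is 6 above the plate), 0.004 when it stands on the flat top of the blade lying on the plate, 0.014 at its stop. Its spring presses down with about 3 N, so the blade is felt to drag as it goes under
- key_round_top (a point): middle of the top of the round key, 44 across, white like the others, one of four on the top of the readout console (230 x 170 box, top 40 above the table; keys about 72 apart in a two by two block, which key is where varies). Key tops are 60 above the table when up and 16 proud of their module; z up, x away from the robot towards the raised display (top 75 above the table, at least 46 beyond the middle of any key)
- key_round (a joint): how far the round key is pressed, m: 0 up, 0.007 fully down; about 1.2 N to start it, 4 N fully down; it springs back by itself
- key_square_top (a point): middle of the top of the square key, 44 x 44, white like the others, one of four on the top of the readout console (230 x 170 box, top 40 above the table; keys about 72 apart in a two by two block, which key is where varies). Key tops are 60 above the table when up and 16 proud of their module; z up, x away from the robot towards the raised display (top 75 above the table, at least 46 beyond the middle of any key)
- key_square (a joint): how far the square key is pressed, m: 0 up, 0.007 fully down; about 1.2 N to start it, 4 N fully down; it springs back by itself
- key_bar_top (a point): middle of the top of the long narrow key, 56 long (along the console's y) and 20 wide, white like the others, one of four on the top of the readout console (230 x 170 box, top 40 above the table; keys about 72 apart in a two by two block, which key is where varies). Key tops are 60 above the table when up and 16 proud of their module; z up, x away from the robot towards the raised display (top 75 above the table, at least 46 beyond the middle of any key)
- key_bar (a joint): how far the bar key is pressed, m: 0 up, 0.007 fully down; about 1.2 N to start it, 4 N fully down; it springs back by itself
- key_cross_top (a point): middle of the top of the plus-shaped key, 50 across with 16 wide arms, white like the others, one of four on the top of the readout console (230 x 170 box, top 40 above the table; keys about 72 apart in a two by two block, which key is where varies). Key tops are 60 above the table when up and 16 proud of their module; z up, x away from the robot towards the raised display (top 75 above the table, at least 46 beyond the middle of any key)
- key_cross (a joint): how far the cross key is pressed, m: 0 up, 0.007 fully down; about 1.2 N to start it, 4 N fully down; it springs back by itself
- spool: solder spool, 60 across, 32 high, loose, a bystander to be left alone; origin in the middle of its underside
- flux_jar: small clear jar with a cap, 48 across, 65 high, loose, a bystander to be left alone; origin in the middle of its underside
- carton: small cardboard box 90 x 50 x 40, loose, a bystander to be left alone; origin in the middle of its underside
- solder_pump: desoldering pump, a tube 215 long and 22 thick, lying down, loose, a bystander to be left alone; origin in the middle of its underside, but some way along its length
- screwdriver: screwdriver lying on the table, loose, a bystander to be left alone; origin in the middle of its underside, but some way along its length
- blade: the same setting blade as a whole; origin at the middle of its length (75 ahead of the handle's middle) and width, at its underside; same axes
Not all that is in view belongs to the job. Of the things like the blade, leave any that is pink; of the rest the smaller one is meant.

How it is judged:
By the outcome, as a careful person would: the job done as asked, in the order asked, and still so for the second after the job is handed in, with the robot touching nothing.
It also fails if it takes over 67 s, if anything falls off the work surface, if the arm or the gripper's body presses on something with over 40 N, if the wrist force passes 120 N, or if a joint passes its speed limit or range.

### The arm

A 6-joint arm with a two-finger parallel gripper is mounted at the origin on the work surface. World frame = base frame: x ahead of the robot, y to its left, z up, the work surface at z = 0. Lengths are in m, angles in rad, forces in N, time in s.
With the tool pointing down it reaches from about 0.425 to 0.95 m from the base axis. Payload 3.5 kg.
Tool frame: the origin (TCP) lies midway between the tips of the shut fingers; the grasp point (between the pads) lies 19 mm behind it (ctrl.grip_point_offset is the z of the grasp point in the tool frame, in m); z points along the fingers, y is the direction in which the jaws open and shut (so a half turn about z gives the same grasp; the last joint's range is limited). The gripper opens to 85 mm and grips with 20 to 120 N. Pads are 22 mm wide; open, the fingers measure 114 mm over their backs; the gripper's body (76 mm by 85 mm) begins 54 mm behind the grasp point. The pads swing forward as they close: fully open they stand 13 mm farther back than shut.
Start: joints at [-1.493, 0.286, 1.577, -0, 1.279, -0.15], TCP at [0.152, -0.658, 0.231] pointing down, gripper open.
Joint ranges: [-2.77, 2.77], [-0.9, 2.22], [0.21, 2.48], [-1.53, 4.67], [0.24, 2.81], [-2.84, 2.84]. Speed limits (rad/s): [2.79, 2.79, 3.14, 3.14, 3.14, 3.14].

### API

Orientations are given as a rotation vector (axis times angle).
In Python, from rig import ctrl, jaws, vision, order gives the robot as it stands. Calls block until the motion is done:
- ctrl.move_to(position, orientation): joint-space move of the TCP to a pose.
- ctrl.move_straight(position, rot=None, max_speed=0.15): straight line of the TCP; rot=None keeps the orientation; max_speed is the mean speed in m/s.
- ctrl.set_joints(angles): joint-space move.
- jaws.grip(opening): finger opening in m; the grip force is fixed at half the most; returns when the fingers have stopped.
- ctrl.dwell(seconds).
- ctrl.ik(position, orientation): joint angles nearest the present ones, or None.
- vision.camera(name): name is "scene" or "top" or "wrist"; returns (picture, depth): 400x640x3 uint8, blue, green, red; 400x640 float32, m along the optical axis (not along the pixel's ray), 0 where there is no reading.
- vision.calibration(name): a dict with "K" (3x3 intrinsics, pixels), "k1" (the pictures are not rectified: a ray, as slopes to the right and down, at radius r is drawn at 1 + k1 r^2 times it, then the intrinsics apply), "camera_from_world" (4x4, takes a point from world to camera coordinates); the wrist camera has in their place "tool_from_camera" (4x4, takes a point from camera to tool coordinates, whose origin is the TCP and whose axes are the flange's). Camera axes: x right, y up, looking along -z (the intrinsics and any distortion apply to the point x, -y, -z); pixel columns grow to the right and rows downward; lengths in m; the calibration is good to about 2 mm. A picture is of the moment at which its call begins: read the wrist's pose just before it. calibration takes no time and is no camera call.
A pose or a line that the arm cannot do raises ctrl.IKError and nothing moves.
- order.sign_off(): hands the job in, once; it reports no verdict.
Readings, each from a call of its own:
- ctrl.current_time(): time.
- ctrl.current_joint_pos(): joint angles.
- ctrl.current_qd(): joint speeds.
- ctrl.current_joint_torque(): joint torques, N m.
- ctrl.current_ee_pos(): TCP position.
- ctrl.current_ee_rot(): TCP orientation.
- ctrl.current_force(): force on the tool from outside, world axes, zero at the start.
- ctrl.current_ft_torque(): the same for the moment, N m.
- ctrl.current_width(): finger opening in m.
Only numpy, scipy, OpenCV 4.12 (cv2) and the standard library are available. Lean on these libraries where they do the work, as an engineer would, in place of code of your own. Each camera call takes 0.05 s, during which the arm holds its last target.

## Working session

There is one attempt and no reset: what is moved stays moved. The work goes in short steps, each a Python script; the robot and the scene stay as the last script left them, time stands still between calls to the robot, and variables do not carry over. Pictures are saved under pics/ and viewed, and the job is handed in when it is done.

```bash
ls; mkdir -p pics
python3 - <<'E'
from rig import ctrl, jaws, vision, order
import cv2,numpy as np
for n in ["scene","top"]:
    p,d=vision.camera(n); cv2.imwrite(f"pics/{n}0.png",p); np.save(f"pics/{n}0.npy",d)
    c=vision.calibration(n); print(n,c)
print(vision.calibration("wrist"),ctrl.current_time(),ctrl.current_ee_rot(),ctrl.grip_point_offset)
E
```

```text
pics
scene {'K': array([[449.89473839,   0.        , 321.08818791],
       [  0.        , 449.89473839, 197.27161996],
       [  0.        ,   0.        ,   1.        ]]), 'k1': 0.002403450024189363, 'camera_from_world': array([[-0.6582332 ,  0.75270857,  0.01260359,  0.33274715],
       [-0.49197686, -0.44277855,  0.74960384,  0.18446518],
       [ 0.56981384,  0.48721346,  0.66176675, -1.74410598],
       [ 0.        ,  0.        ,  0.        ,  1.        ]])}
top {'K': array([[389.92166795,   0.        , 321.31220325],
       [  0.        , 389.92166795, 198.08107645],
       [  0.        ,   0.        ,   1.        ]]), 'k1': -0.09765670697271607, 'camera_from_world': array([[ 0.02812348, -0.9995764 ,  0.0074893 , -0.03193035],
       [ 0.98220088,  0.02902504,  0.1855774 , -0.52206856],
       [-0.18571616,  0.00213691,  0.98260111, -1.07703404],
       [ 0.        ,  0.        ,  0.        ,  1.        ]])}
{'K': array([[281.58004762,   0.        , 325.57333049],
       [  0.        , 281.58004762, 197.78008259],
       [  0.        ,   0.        ,   1.        ]]), 'k1': 0.013053218470813909, 'tool_from_camera': array([[ 6.24526228e-04,  9.47062199e-01,  3.21049531e-01,
         8.14230943e-02],
       [ 9.99999411e-01, -3.06543503e-04, -1.04099232e-03,
        -4.90696019e-04],
       [-8.87468828e-04,  3.21049992e-01, -9.47061833e-01,
        -1.42252877e-01],
       [ 0.00000000e+00,  0.00000000e+00,  0.00000000e+00,
         1.00000000e+00]])} 0.1 [-3.11909473e+00 -3.56804928e-01 -6.79765201e-05] -0.0187
```

View pics/scene0.png

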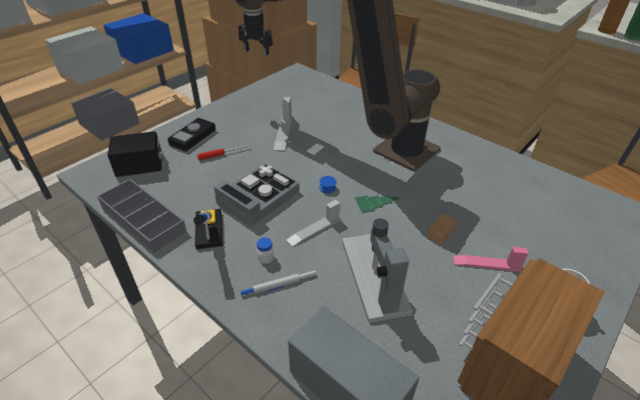

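View pics/top0.png

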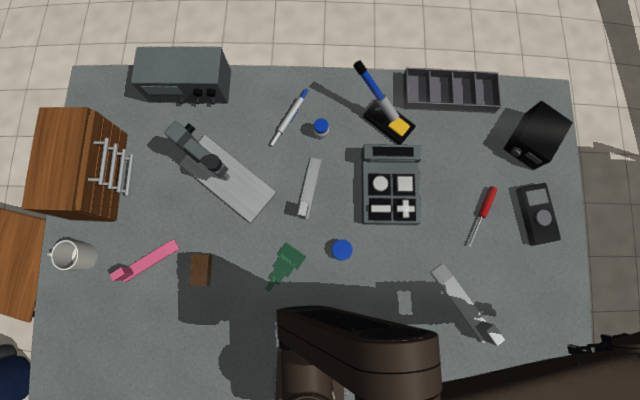

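```bash
cat > h.py <<'E'
import cv2,numpy as np
from rig import ctrl,jaws,vision,order
from scipy.spatial.transform import Rotation as R
def ray(cal,u,v):
    K=cal["K"];k=cal["k1"]
    x,y=cv2.undistortPoints(np.array([[[u,v]]],float),K,np.array([k,0,0,0,0.]))[0,0]
    return np.array([x,-y,-1.])
def wc(name,pose=None):
    cal=vision.calibration(name)
    if name!="wrist": return cal,np.linalg.inv(cal["camera_from_world"])
    p,r=pose; T=np.eye(4);T[:3,:3]=R.from_rotvec(r).as_matrix();T[:3,3]=p
    return cal,T@cal["tool_from_camera"]
def at_z(name,u,v,z,pose=None):
    cal,T=wc(name,pose); d=T[:3,:3]@ray(cal,u,v); o=T[:3,3]
    return o+d*(z-o[2])/d[2]
def proj(name,P,pose=None):
    cal,T=wc(name,pose); c=np.linalg.inv(T)@np.append(P,1)
    x,y=c[0]/-c[2],-c[1]/-c[2]; f=1+cal["k1"]*(x*x+y*y)
    return cal["K"][:2,:2]@[x*f,y*f]+cal["K"][:2,2]
def crop(src,dst,x0,y0,x1,y1,s):
    im=cv2.imread(src)[y0:y1,x0:x1]; cv2.imwrite(dst,cv2.resize(im,None,fx=s,fy=s,interpolation=cv2.INTER_CUBIC))
def snap(name,f):
    pose=(ctrl.current_ee_pos(),ctrl.current_ee_rot())
    p,d=vision.camera(name); cv2.imwrite(f"pics/{f}.png",p); np.savez(f"pics/{f}.npz",d=d,p=pose[0],r=pose[1]); return pose
E
python3 - <<'E'
from h import *
crop("pics/top0.png","pics/c1.png",270,140,350,230,6)
crop("pics/top0.png","pics/c2.png",420,255,520,355,6)
crop("pics/top0.png","pics/c3.png",155,110,285,230,5)
crop("pics/top0.png","pics/c4.png",350,130,440,230,6)
E
```

```text
(no output)
```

View pics/c1.png

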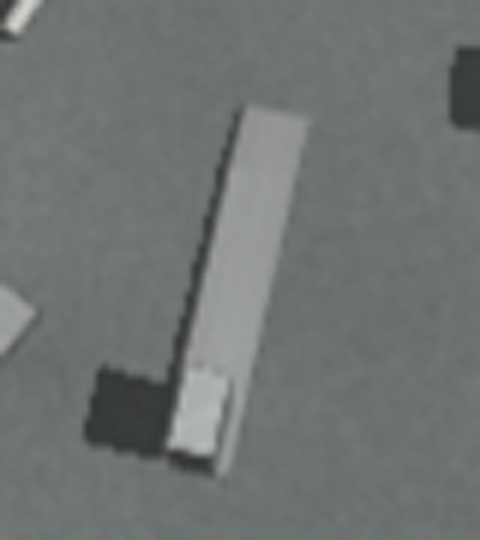

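View pics/c2.png

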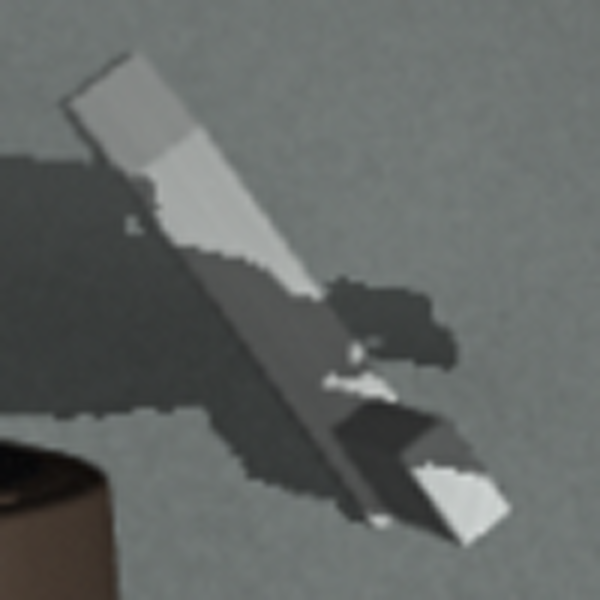

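View pics/c3.png

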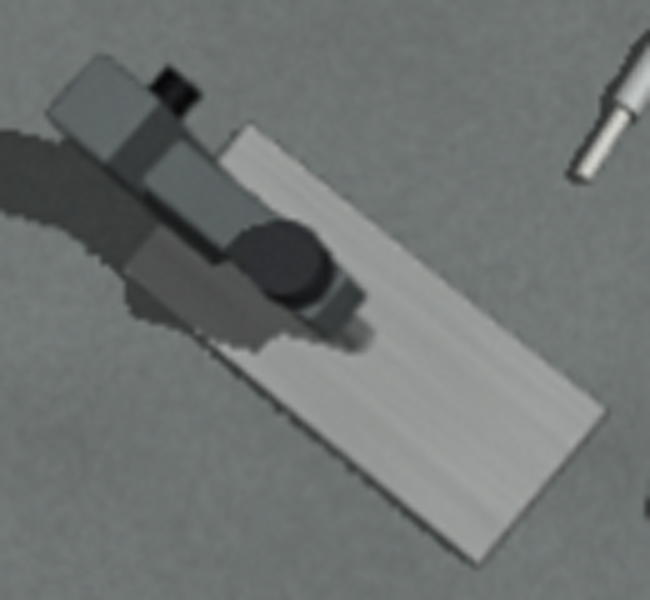

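View pics/c4.png

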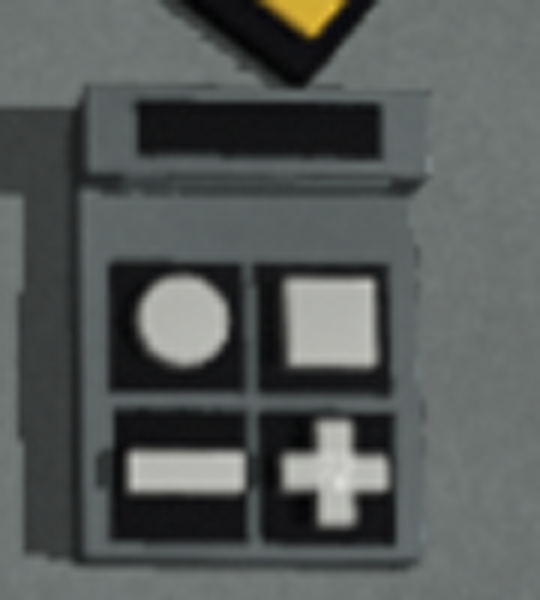

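Run:
```python
from h import *
def m(ox,oy,s,pts,z):
    return [at_z("top",ox+(u+.5)/s-.5,oy+(v+.5)/s-.5,z) for u,v in pts]
a=m(270,140,6,[(248,104),(309,120)],.003); print("tip",a, np.linalg.norm(a[0]-a[1]))
b=m(270,140,6,[(218,478)],.01)+m(270,140,6,[(230,475)],.01); print("rear right",b,np.linalg.norm(b[0]-a[1]))
h=m(270,140,6,[(187,366),(231,375),(214,457),(168,448)],.072); print("handle",np.round(h,4),np.mean(h,0)); print([np.linalg.norm(h[i]-h[(i+1)%4]) for i in range(4)])
d=np.mean(a,0)-np.mean(h,0);print("yaw",np.arctan2(d[1],d[0]),np.linalg.norm(d[:2]))
a=m(420,255,6,[(64,103),(138,50)],.003); b=m(420,255,6,[(380,525)],.01);print("other",a,np.linalg.norm(a[0]-a[1]),np.linalg.norm(a[0]-b[0]))
# stand
p=m(155,110,5,[(605,410),(478,567)],.02); q=m(155,110,5,[(247,124),(124,272)],.02)
print("plate",np.round(p+q,4),np.linalg.norm(p[0]-p[1]),np.linalg.norm(p[0]-q[0]),np.linalg.norm(p[1]-q[1]))
x=np.mean(q,0)-np.mean(p,0);print("len",np.linalg.norm(x),"yaw",np.arctan2(x[1],x[0]),[np.arctan2(*(q[i]-p[i])[1::-1]) for i in (0,1)])
e=x/np.linalg.norm(x); print("foot from plate",np.mean(p,0)+.14*e)
D=np.load("pics/top0.npy"); print("capdepth",D[110+262//5,155+283//5])
cal,T=wc("top"); r=ray(cal,155+283/5,110+262/5); print("cap",(T@np.append(r*D[162,211],1))[:3])
k=m(350,130,6,[(183,321),(333,323),(186,472),(335,472)],.06);print("keys",np.round(k,4)); print([np.linalg.norm(k[i]-k[j]) for i,j in ((0,1),(0,2),(1,3),(2,3))])
```

```text
tip [array([0.65916388, 0.01857345, 0.003     ]), array([ 0.65159338, -0.0128861 ,  0.003     ])] 0.03235762436239691
rear right [array([0.46506014, 0.02680027, 0.01      ]), array([0.46672589, 0.02093441, 0.01      ])] 0.19083672273359054
handle [[0.5095 0.041  0.072 ]
 [0.5058 0.0202 0.072 ]
 [0.4667 0.0268 0.072 ]
 [0.4703 0.0484 0.072 ]] [0.48808671 0.03410424 0.072     ]
[np.float64(0.02117284390477038), np.float64(0.039690430483847), np.float64(0.021954652923270136), np.float64(0.039911298057827206)]
yaw -0.18473194675272753 0.17018757544073504
other [array([ 0.32041285, -0.34359795,  0.003     ]), array([ 0.34691384, -0.38112895,  0.003     ])] 0.04594430208570989 0.2512315042901735
plate [[0.5438 0.1195 0.02  ]
 [0.4477 0.1896 0.02  ]
 [0.7176 0.3508 0.02  ]
 [0.6212 0.4184 0.02  ]] 0.11897120658867663 0.2892547569483632 0.28717047671849744
len 0.2882119640714987 yaw 0.9243688091707499 [np.float64(0.9264894427412088), np.float64(0.9222327840413317)]
foot from plate [0.58009531 0.26630925 0.02      ]
capdepth 0.98221236
cap [0.5772793  0.26474284 0.20503339]
keys [[ 0.5698 -0.1854  0.06  ]
 [ 0.5711 -0.2583  0.06  ]
 [ 0.4962 -0.1868  0.06  ]
 [ 0.4982 -0.2584  0.06  ]]
[np.float64(0.07291081112917794), np.float64(0.07366264120852702), np.float64(0.07290656830973147), np.float64(0.07157510830574607)]
```

```bash
cat >> h.py <<'E'
def rot(yaw,flip=True):
    a=yaw+(np.pi if flip else 0); c,s=np.cos(a),np.sin(a)
    return R.from_matrix(np.array([[c,s,0],[s,-c,0],[0,0,-1]])).as_rotvec()
HY=-0.185; H=np.array([0.488,0.034])
SY=0.9244; F=np.array([0.579,0.2655])
E
python3 - <<'E'
from h import *
e=np.array([np.cos(SY),np.sin(SY)])
for fl in (True,False):
    for p,y in (((*H,.23),HY),((*H,.027),HY),((*(F-.2*e),.12),SY),((*(F-.2*e),.047),SY),((*(F-.11*e),.047),SY),((.57,-.185,.06),0),((.57,-.258,.06),0),((.496,-.187,.06),0)):
        q=ctrl.ik(p,rot(y,fl)); print(fl,np.round(p,3),None if q is None else np.round(q,2))
E
```

```text
True [0.488 0.034 0.23 ] [-0.14 -0.13  2.02 -0.    1.25 -1.52]
True [0.488 0.034 0.027] [-0.14  0.16  2.15 -0.    0.83 -1.52]
True [0.459 0.106 0.12 ] [ 0.01 -0.04  2.16 -0.    1.03 -2.48]
True [0.459 0.106 0.047] [ 0.01  0.08  2.19 -0.    0.87 -2.48]
True [0.513 0.178 0.047] [ 0.15  0.23  2.02 -0.    0.89 -2.35]
True [ 0.57  -0.185  0.06 ] [-0.48  0.32  1.88  0.    0.95 -2.05]
True [ 0.57  -0.258  0.06 ] [-0.59  0.37  1.81  0.    0.96 -2.16]
True [ 0.496 -0.187  0.06 ] [-0.55  0.18  2.05  0.    0.91 -2.12]
False [0.488 0.034 0.23 ] [-0.14 -0.13  2.02 -0.    1.25  1.62]
False [0.488 0.034 0.027] [-0.14  0.16  2.15 -0.    0.83  1.62]
False [0.459 0.106 0.12 ] [ 0.01 -0.04  2.16 -0.    1.03  0.66]
False [0.459 0.106 0.047] [ 0.01  0.08  2.19 -0.    0.87  0.66]
False [0.513 0.178 0.047] [ 0.15  0.23  2.02 -0.    0.89  0.79]
False [ 0.57  -0.185  0.06 ] [-0.48  0.32  1.88 -0.    0.95  1.09]
False [ 0.57  -0.258  0.06 ] [-0.59  0.37  1.81 -0.    0.96  0.98]
False [ 0.496 -0.187  0.06 ] [-0.55  0.18  2.05 -0.    0.91  1.02]
```

Candidates for the blade are the grey strip at top-camera pixel (310,188), which measures 191 x 32 mm, the grey strip at (468,305), which is larger at 251 x 46, and the pink one at (145,260). I choose (310,188). Its handle measures 40 x 22, and the close crop confirms it.

Run:
```python
from h import *
ctrl.move_to((*H,.2),rot(HY)); print(ctrl.current_time(),ctrl.current_ee_pos(),ctrl.current_width())
print(snap("wrist","w1"))
```

```text
2.8167 [0.48826866 0.03339068 0.20011088] 0.08551654867185682
(array([0.48826866, 0.03339068, 0.20011088]), array([ 2.91937371e-01,  3.12774654e+00, -2.44291237e-04]))
```

View pics/w1.png

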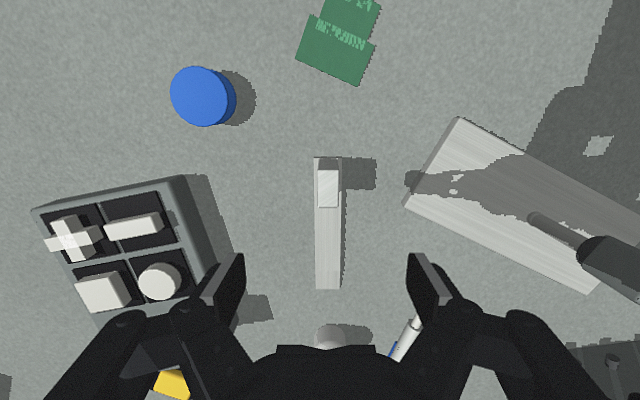

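Run:
```python
from h import *
crop("pics/w1.png","pics/w1a.png",290,140,370,300,5)
crop("pics/w1.png","pics/w1b.png",400,110,640,300,3)
crop("pics/w1.png","pics/w1c.png",30,170,210,320,4)
```

```text
(no output)
```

View pics/w1a.png

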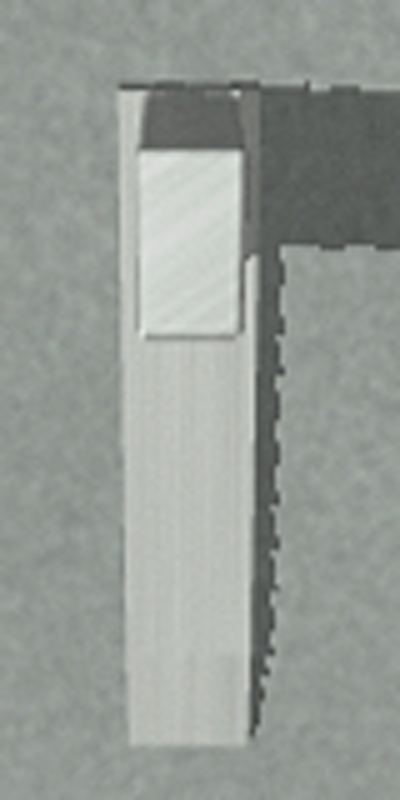

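View pics/w1b.png

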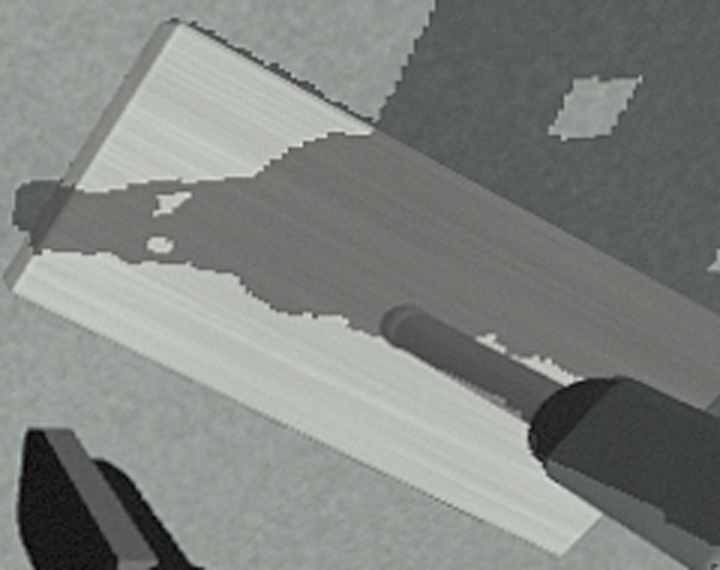

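View pics/w1c.png

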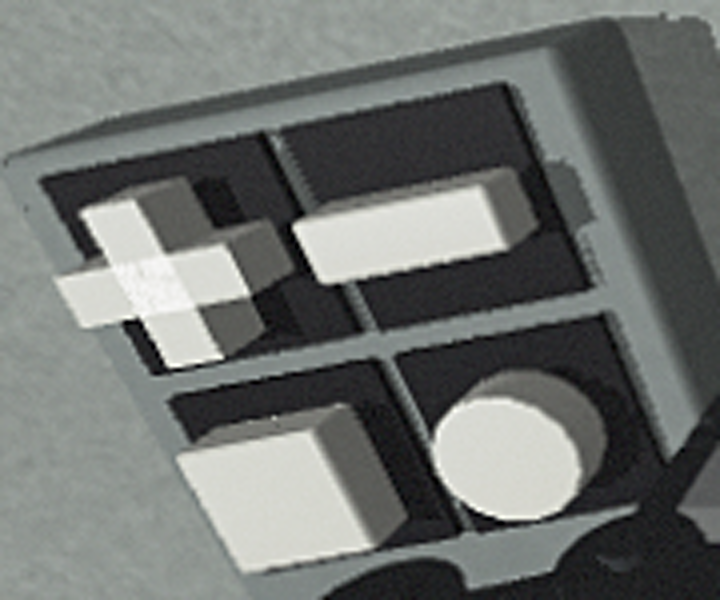

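Run:
```python
from h import *
z=np.load("pics/w1.npz"); pose=(z["p"],z["r"])
def m(ox,oy,s,pts,zz): return np.array([at_z("wrist",ox+(u+.5)/s-.5,oy+(v+.5)/s-.5,zz,pose) for u,v in pts])
h=m(290,140,5,[(140,151),(241,152),(239,333),(144,333)],.072); print("handle",h.round(4),h.mean(0))
a=m(290,140,5,[(130,745),(249,744)],.003); print("tip",a.round(4),a.mean(0),np.linalg.norm(a[0]-a[1]))
r=m(290,140,5,[(119,90),(259,90)],.01); d=a.mean(0)-r.mean(0); print("blade yaw",np.arctan2(d[1],d[0]),np.linalg.norm(d))
d=a.mean(0)-h.mean(0); print(np.arctan2(d[1],d[0]),np.linalg.norm(d[:2]))
p=m(400,110,3,[(183,22),(16,291)],.02); q=m(400,110,3,[(720,310),(562,555)],.02)
print("front corners",p.round(4),np.linalg.norm(p[0]-p[1]))
y=[np.arctan2(*(q[i]-p[i])[1::-1]) for i in (0,1)]; fr=p[1]-p[0]; print("yaws",y,np.arctan2(fr[0],-fr[1]), np.linalg.norm(q[1]-p[1]))
fy=np.mean(y); e=np.array([np.cos(fy),np.sin(fy)]); print("foot",p.mean(0)[:2]+.14*e)
print("plunger ball",m(400,110,3,[(403,326)],.035))
k=m(30,170,4,[(507,458),(256,502),(408,235),(152,285)],.06); print("keys r s b c",k.round(4))
```

```text
handle [[0.4659 0.0294 0.072 ]
 [0.4698 0.0488 0.072 ]
 [0.5071 0.0419 0.072 ]
 [0.5035 0.0228 0.072 ]] [0.48656476 0.03574034 0.072     ]
tip [[ 0.6509 -0.0119  0.003 ]
 [ 0.6569  0.0215  0.003 ]] [0.65390033 0.0047993  0.003     ] 0.033976793001150196
blade yaw -0.18250175883892628 0.18976428460330313
-0.18283906660834987 0.170172083569401
front corners [[0.4485 0.1914 0.02  ]
 [0.5424 0.1216 0.02  ]] 0.11693547912556304
yaws [np.float64(0.932277709771125), np.float64(0.9258053413676186)] 0.9314571761277861 0.2853778478815087
foot [0.57926154 0.26863422]
plunger ball [[0.57829879 0.26497012 0.035     ]]
keys r s b c [[ 0.5686 -0.1843  0.06  ]
 [ 0.5692 -0.2623  0.06  ]
 [ 0.4956 -0.184   0.06  ]
 [ 0.4968 -0.2586  0.06  ]]
```

```bash
sed -i 's/^HY=.*/HY=-0.183; H=np.array([0.4873,0.0350])/; s/^SY=.*/SY=0.926; F=np.array([0.579,0.266])/' h.py
python3 - <<'E'
from h import *
ctrl.move_straight((*H,.028),rot(HY),max_speed=.12); print(ctrl.current_ee_pos(),ctrl.current_force())
print(jaws.grip(.018),ctrl.current_width(),ctrl.current_force(),ctrl.current_ee_pos(),ctrl.current_time())
ctrl.move_straight((*H,.115),rot(HY),max_speed=.12)
print(ctrl.current_width(),ctrl.current_force(),ctrl.current_ft_torque(),ctrl.current_ee_pos(),ctrl.current_time())
snap("wrist","w2")
E
```

```text
[0.48802781 0.03491092 0.0287916 ] [ 0.39451642  0.06811966 -0.10971741]
False 0.021129058846759474 [0.18983199 0.49311882 1.53773942] [0.48747364 0.03499267 0.02821355] 5.05
0.021267783818306997 [-0.19081694  0.18324214 -2.29024722] [-0.00132881  0.08778388 -0.05703404] [0.48639583 0.0351093  0.11396319] 5.925
```

View pics/w2.png

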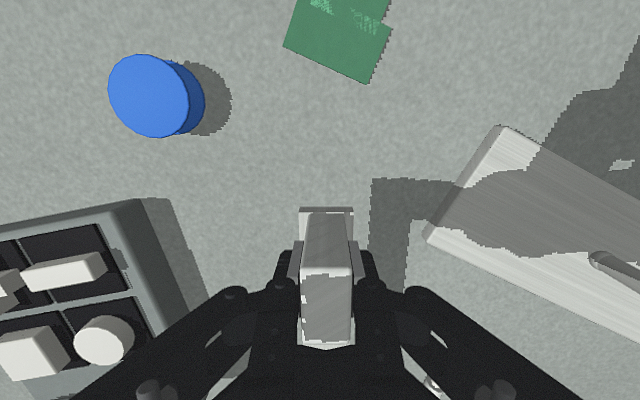

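Run:
```python
from h import *
e=np.array([np.cos(SY),np.sin(SY)])
ctrl.move_to((*(F-.215*e),.115),rot(SY)); print(ctrl.current_ee_pos(),ctrl.current_time())
ctrl.move_straight((*(F-.2*e),.056),rot(SY),max_speed=.1); print(ctrl.current_ee_pos(),ctrl.current_time(),ctrl.current_width(),ctrl.current_force())
snap("wrist","w3"); snap("top","t3"); snap("scene","s3")
crop("pics/t3.png","pics/t3a.png",150,100,310,230,5)
crop("pics/s3.png","pics/s3a.png",320,180,430,330,4)
```

```text
[0.44968713 0.09405576 0.11460975] 6.9083
[0.45924181 0.10609139 0.05633779] 7.6667 0.02153238756775699 [ 0.09698772  0.42161389 -2.06813756]
```

View pics/w3.png

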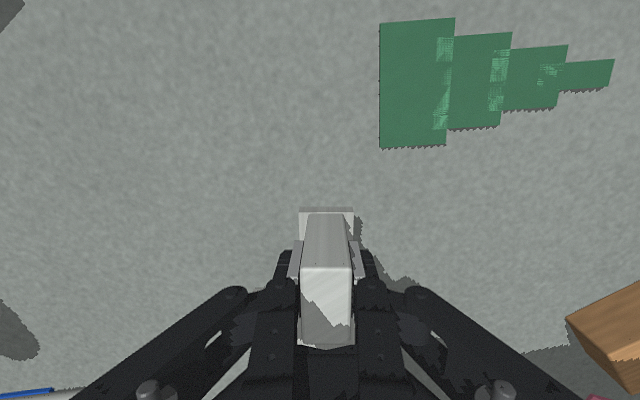

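View pics/t3a.png

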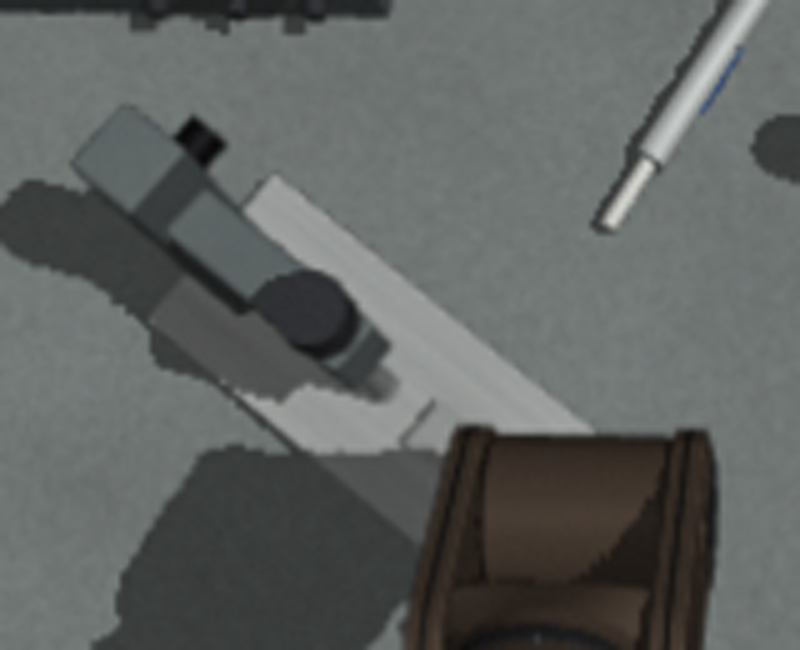

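View pics/s3a.png

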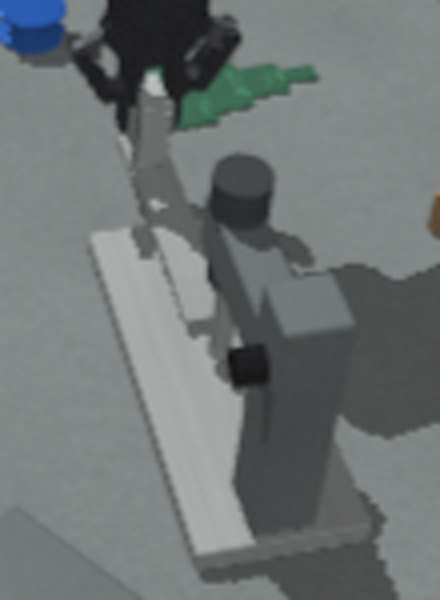

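Run:
```python
from h import *
crop("pics/t3.png","pics/t3b.png",205,160,255,205,14)
crop("pics/s3.png","pics/s3b.png",345,230,395,275,14)
e=np.array([np.cos(SY),np.sin(SY)])
g=ctrl.current_ee_pos(); t=np.append(g[:2]+.17*e,.029+.003); print("tip expected top/scene",proj("top",t),proj("scene",t)); 
b=np.append(F,.026); print("ball bottom",proj("top",b),proj("scene",b))
```

```text
tip expected top/scene [234.30876974 183.70478533] [372.05481023 258.55770297]
ball bottom [227.18577134 178.28436688] [375.11356467 267.80531723]
```

View pics/t3b.png

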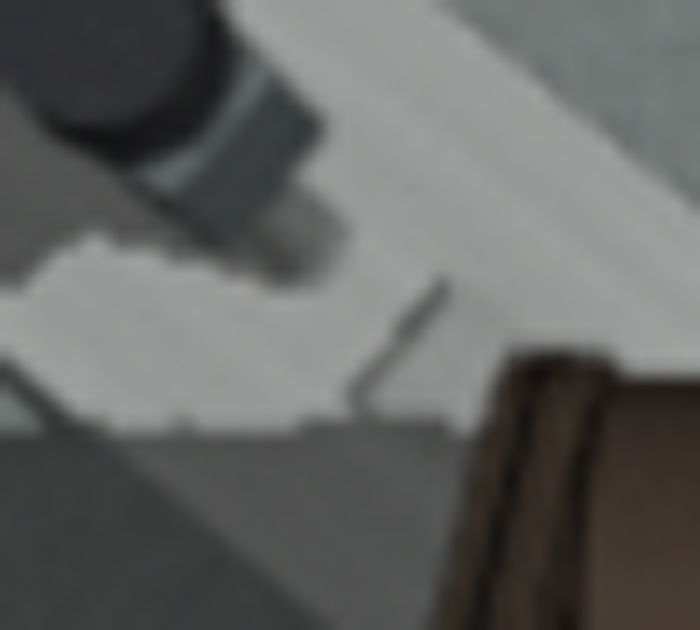

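View pics/s3b.png

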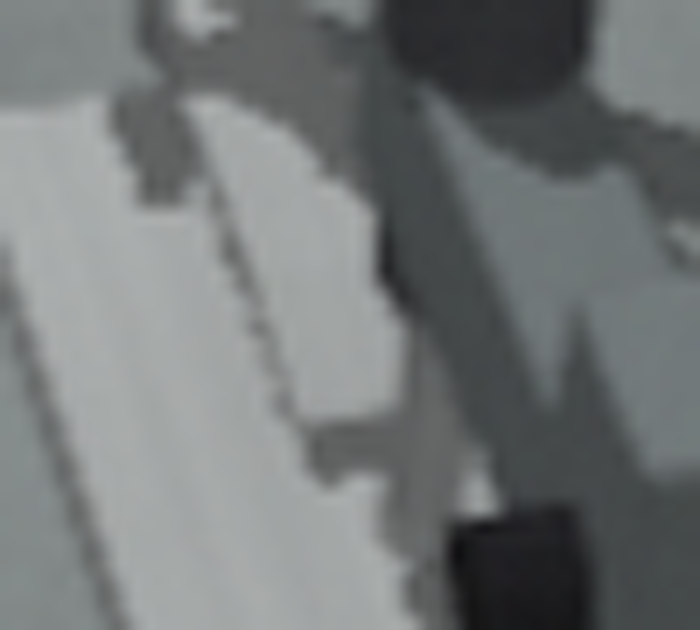

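Run:
```python
from h import *
e=np.array([np.cos(SY),np.sin(SY)]); n=np.array([-e[1],e[0]])
z=np.load("pics/t3.npz"); g=z["p"]; 
x=R.from_rotvec(z["r"]).as_matrix()[:,0]; print("tool yaw",np.arctan2(-x[1],-x[0]))
c=at_z("top",205+445.5/14-.5,160+283.5/14-.5,.031)[:2]; d=c-F; print("right corner top: s,l",d@e,d@n,"expected",(g[:2]-F)@e+.17,(g[:2]-F)@n-.017)
c=at_z("scene",345+305.5/14-.5,230+425.5/14-.5,.031)[:2]; d=c-F; print("scene",d@e,d@n)
for nm,(u,v) in dict(top=(205+288/14,160+238/14),).items():
    c=at_z(nm,u,v,.035)[:2]; d=c-F; print("ball",d@e,d@n)
print(proj("scene",np.append(F,.035)))
```

```text
tool yaw 0.9258604041930539
right corner top: s,l -0.02608620352395146 -0.013501315539482745 expected -0.02965617744084273 -0.017566801583495703
scene -0.028820986913723517 -0.01777486701268502
ball 0.0033170043947925313 0.00041175118301420635
[375.40894437 265.73175391]
```

Run:
```python
from h import *
e=np.array([np.cos(SY),np.sin(SY)]); n=np.array([-e[1],e[0]])
for (u,v) in ((440,2),(570,105),(698,207)):
    d=at_z("top",205+(u+.5)/14-.5,160+(v+.5)/14-.5,.02)[:2]-F; print("top",d@e,d@n)
crop("pics/s3.png","pics/s3c.png",335,225,425,330,7)
```

```text
top 0.019374125910469 -0.06057491219200192
top -0.01791606139490639 -0.06073262190051769
top -0.05433149353190286 -0.060775225192600674
```

View pics/s3c.png

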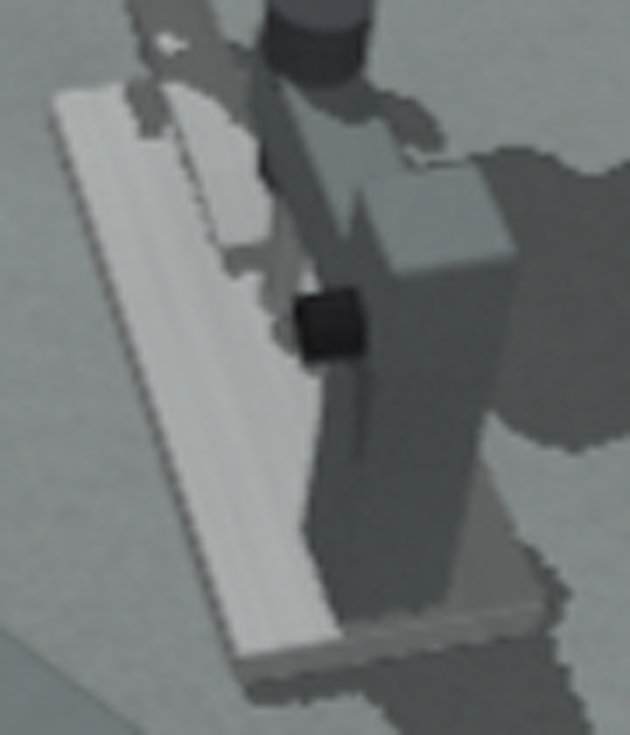

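Run:
```python
from h import *
e=np.array([np.cos(SY),np.sin(SY)]); n=np.array([-e[1],e[0]])
def f(u,v,z):
    d=at_z("scene",335+(u+.5)/7-.5,225+(v+.5)/7-.5,z)[:2]-F; return d@e,d@n
for p in ((52,96),(144,376),(235,655),(545,600)): print("edge",f(*p,.02))
for p in ((172,100),(220,248)): print("blade bottom/top right",f(*p,.028),f(*p,.031),f(*p,.038))
# descend
g=ctrl.current_ee_pos()
T=np.append(F-.2*e,0)
for zz in np.arange(.0525,.0445,-.001):
    T[2]=zz; ctrl.move_straight(T,rot(SY),max_speed=.03); fo=ctrl.current_force(); print(round(zz,4),ctrl.current_ee_pos()[2].round(4),fo.round(2),ctrl.current_ft_torque().round(2))
    if fo[2]>1.5: break
print(ctrl.current_time()); snap("top","t4"); snap("scene","s4")
crop("pics/t4.png","pics/t4b.png",205,160,255,205,14)
crop("pics/s4.png","pics/s4c.png",335,225,395,285,12)
```

```text
edge (np.float64(-0.13425072727062334), np.float64(-0.06261332409085982))
edge (np.float64(0.02027195939036742), np.float64(-0.06331688645739693))
edge (np.float64(0.15052630675753148), np.float64(-0.06415179642013269))
edge (np.float64(0.15052831142696443), np.float64(0.05561812386166042))
blade bottom/top right (np.float64(-0.11471638449511073), np.float64(-0.014915112568483255)) (np.float64(-0.11202698305910339), np.float64(-0.015875097045096834)) (np.float64(-0.10575171304175271), np.float64(-0.01811506082386166))
blade bottom/top right (np.float64(-0.03105041620967434), np.float64(-0.017835149201261252)) (np.float64(-0.028616166102707254), np.float64(-0.018786228608789073)) (np.float64(-0.022936249186450704), np.float64(-0.021005413893020783))
0.0525 0.0525 [ 0.71  0.16 -3.54] [-0.08  0.1   0.02]
0.0515 0.0515 [-0.21  0.56 -2.47] [-0.05  0.04  0.03]
0.0505 0.0504 [-0.29  0.27 -1.94] [-0.06  0.03 -0.05]
0.0495 0.0494 [ 0.05  0.25 -1.85] [-0.01  0.13 -0.03]
0.0485 0.0484 [ 0.8   0.56 -2.26] [-0.07  0.04 -0.01]
0.0475 0.0481 [-1.98 -1.15  3.22] [0.02 0.23 0.06]
9.3333
```

View pics/t4b.png

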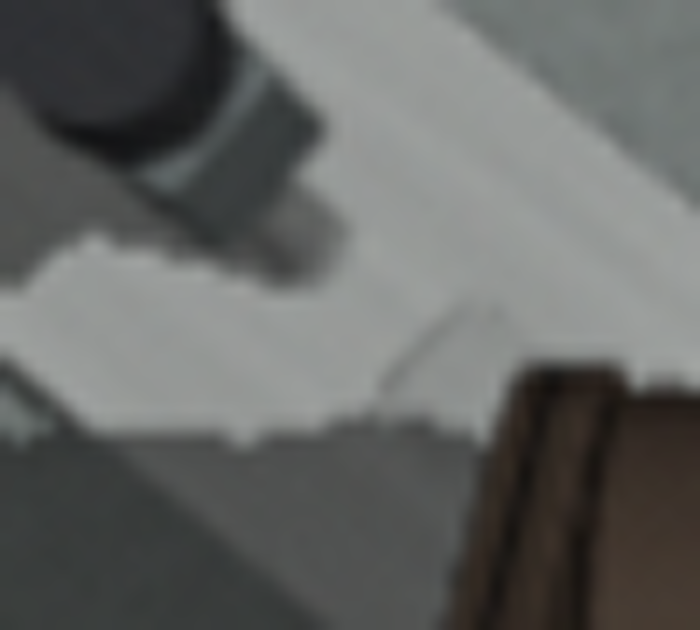

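View pics/s4c.png

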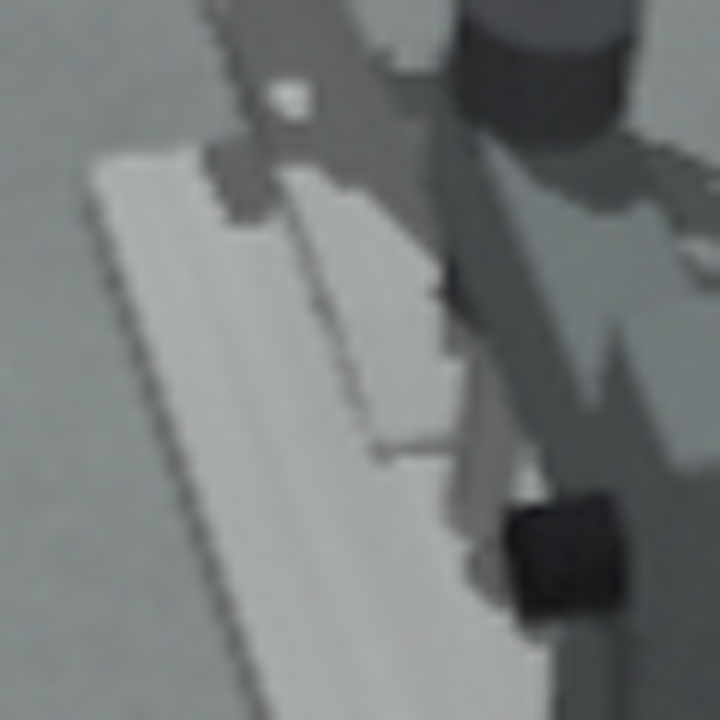

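Run:
```python
from h import *
e=np.array([np.cos(SY),np.sin(SY)]); n=np.array([-e[1],e[0]])
def f(cam,u,v,z,o,s):
    d=at_z(cam,o[0]+(u+.5)/s-.5,o[1]+(v+.5)/s-.5,z)[:2]-F; return np.round([d@e*1e3,d@n*1e3],1)
for p in ((92,165),(135,300),(180,420),(252,670)): print("scene plate",f("scene",*p,.02,(335,225),12))
for p in ((290,205),(378,460)): print("scene blade bottom",f("scene",*p,.02,(335,225),12),"top edge z.03",f("scene",*p,.03,(335,225),12))
for p in ((500,305),(480,300),(380,390)): print("top corner",f("top",*p,.023,(205,160),14))
im4=cv2.imread("pics/t4.png");crop("pics/t4.png","pics/t4c.png",225,170,250,195,28)
c=cv2.imread("pics/t4c.png"); c=cv2.convertScaleAbs(c,alpha=3,beta=-290); cv2.imwrite("pics/t4c.png",c)
```

```text
scene plate [-134.1  -62. ]
scene plate [-87.9 -62.6]
scene plate [-48.5 -61.4]
scene plate [ 27.5 -64.1]
scene blade bottom [-111.2  -16.7] top edge z.03 [-102.3  -19.8]
scene blade bottom [-27.2 -18.2] top edge z.03 [-19.2 -21.3]
top corner [-36.  -17.6]
top corner [-31.9 -15.8]
top corner [-28.   12.5]
```

View pics/t4c.png

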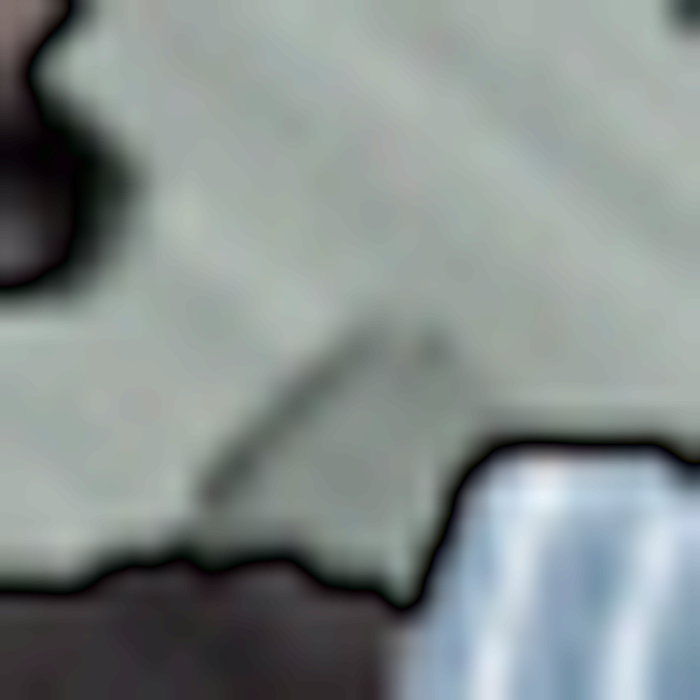

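Run:
```python
from h import *
e=np.array([np.cos(SY),np.sin(SY)]); n=np.array([-e[1],e[0]])
def f(cam,u,v,z,o,s):
    d=at_z(cam,o[0]+(u+.5)/s-.5,o[1]+(v+.5)/s-.5,z)[:2]-F; return np.round([d@e*1e3,d@n*1e3],1)
for p in ((380,320),(410,325),(430,345),(210,490)): print(f("top",*p,.0215,(225,170),28))
g=ctrl.current_ee_pos()[:2]-F; print(g@e,g@n,ctrl.current_time())
for nm in ("top","scene"):
    print(nm,[proj(nm,np.append(F+s*e+l*n,.02)).round(1) for s,l in ((-30,0),)])
    a=F-.03*e; j=[proj(nm,np.append(a+n*l,.02)) for l in (0,.001)]; print("px per mm lateral",np.linalg.norm(j[1]-j[0]))
```

```text
[-29.7 -14.5]
[-32.5 -16.1]
[-35.7 -15.8]
[-27.6  10.9]
-0.19983642429853413 -0.00025289607189789287 9.4333
top [array([75550.2, 59750.2])]
px per mm lateral 0.33533380147362396
scene [array([ 204.1, -176.9])]
px per mm lateral 0.33805449751477645
```

Run:
```python
from h import *
e=np.array([np.cos(SY),np.sin(SY)]); n=np.array([-e[1],e[0]])
def go(s,l,z,v):
    ctrl.move_straight(np.append(F+s*e+l*n,z),rot(SY),max_speed=v)
    f=ctrl.current_force();p=ctrl.current_ee_pos(); print(s,p.round(4),"fs %.2f fl %.2f fz %.2f"%(f[:2]@e,f[:2]@n,f[2]),ctrl.current_ft_torque().round(2),ctrl.current_width().round(4),ctrl.current_time())
go(-.2,-.002,.0495,.03)
go(-.195,-.002,.0483,.03)
go(-.18,-.002,.0482,.04)
go(-.165,-.002,.0482,.04)
go(-.15,-.002,.0482,.04)
snap("top","t5"); snap("scene","s5")
crop("pics/t5.png","pics/t5b.png",205,160,255,205,14)
crop("pics/s5.png","pics/s5c.png",335,225,395,285,12)
```

```text
Traceback (most recent call last):
AttributeError: 'float' object has no attribute 'round'
```

```bash
cat >> h.py <<'E'
e=np.array([np.cos(SY),np.sin(SY)]); n=np.array([-e[1],e[0]])
def go(s,l,z,v):
    ctrl.move_straight(np.append(F+s*e+l*n,z),rot(SY),max_speed=v)
    f=ctrl.current_force();p=ctrl.current_ee_pos(); print(s,p.round(4),"fs %.2f fl %.2f fz %.2f"%(f[:2]@e,f[:2]@n,f[2]),ctrl.current_ft_torque().round(2),round(ctrl.current_width(),4),ctrl.current_time())
E
python3 - <<'E'
from h import *
go(-.195,-.002,.0483,.03)
go(-.18,-.002,.0482,.04)
go(-.165,-.002,.0482,.04)
go(-.15,-.002,.0482,.04)
snap("top","t5"); snap("scene","s5")
crop("pics/t5.png","pics/t5b.png",205,160,255,205,14)
crop("pics/s5.png","pics/s5c.png",335,225,395,285,12)
E
```

```text
-0.195 [0.4637 0.1092 0.0482] fs 0.58 fl -0.31 fz -2.22 [-0.01 -0.08 -0.05] 0.0217 10.0083
-0.18 [0.4727 0.1213 0.0482] fs 0.82 fl 0.57 fz -1.49 [ 0.08 -0.04  0.01] 0.0214 10.5333
-0.165 [0.4817 0.1333 0.0482] fs 0.93 fl -0.28 fz -1.29 [ 0.07 -0.13  0.01] 0.0213 11.0583
-0.15 [0.4904 0.1448 0.0482] fs -3.90 fl 0.32 fz 2.29 [-0.4   0.22  0.04] 0.0212 11.5833
```

View pics/t5b.png

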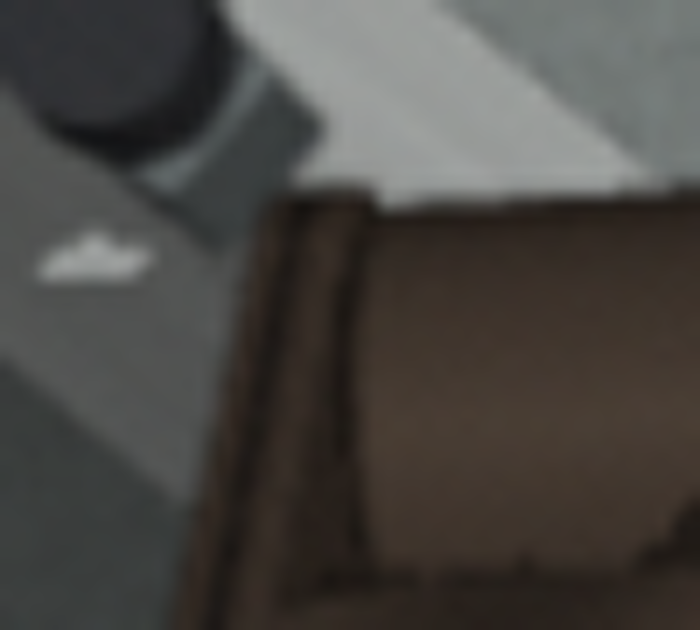

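View pics/s5c.png

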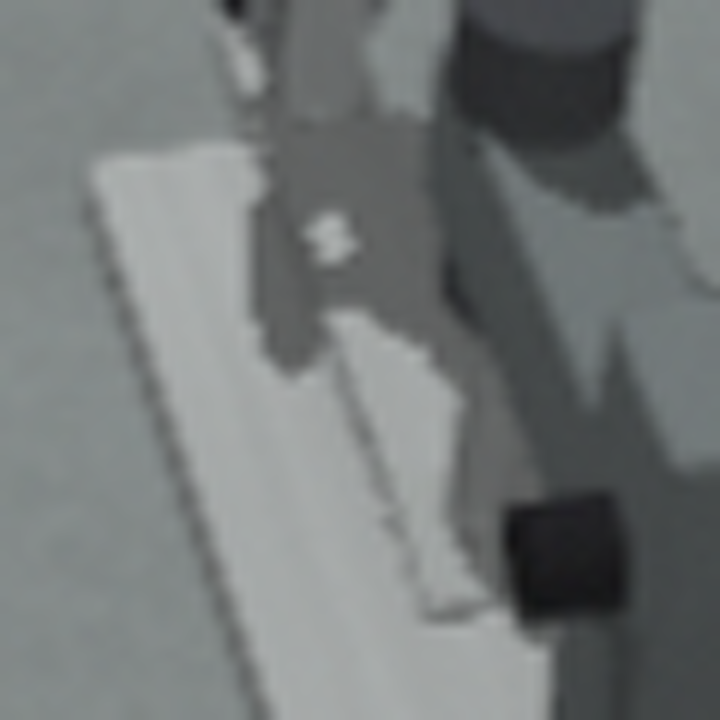

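Run:
```python
from h import *
def f(cam,u,v,z,o,s):
    d=at_z(cam,o[0]+(u+.5)/s-.5,o[1]+(v+.5)/s-.5,z)[:2]-F; return np.round([d@e*1e3,d@n*1e3],1)
for p in ((335,355),(428,615)): print(f("scene",*p,.02,(335,225),12))
for p in ((92,165),(135,300),(180,420),(252,670)): print("scene plate",f("scene",*p,.02,(335,225),12))
go(-.135,-.002,.0482,.04)
go(-.120,-.002,.0482,.04)
go(-.110,-.002,.0482,.04)
snap("scene","s6"); snap("top","t6")
crop("pics/s6.png","pics/s6c.png",335,215,415,295,9)
```

```text
[-61.1 -19.2]
[ 20.1 -19.8]
scene plate [-134.1  -62. ]
scene plate [-87.9 -62.6]
scene plate [-48.5 -61.4]
scene plate [ 27.5 -64.1]
-0.135 [0.4994 0.1569 0.0482] fs -3.10 fl -0.41 fz 2.29 [-0.35  0.3   0.09] 0.0212 12.2083
-0.12 [0.5084 0.1688 0.0482] fs -4.20 fl -0.07 fz 2.26 [-0.55  0.29  0.05] 0.0212 12.7333
-0.11 [0.5146 0.177  0.0482] fs -2.68 fl 0.79 fz 1.50 [-0.43  0.24  0.07] 0.0214 13.1333
```

View pics/s6c.png

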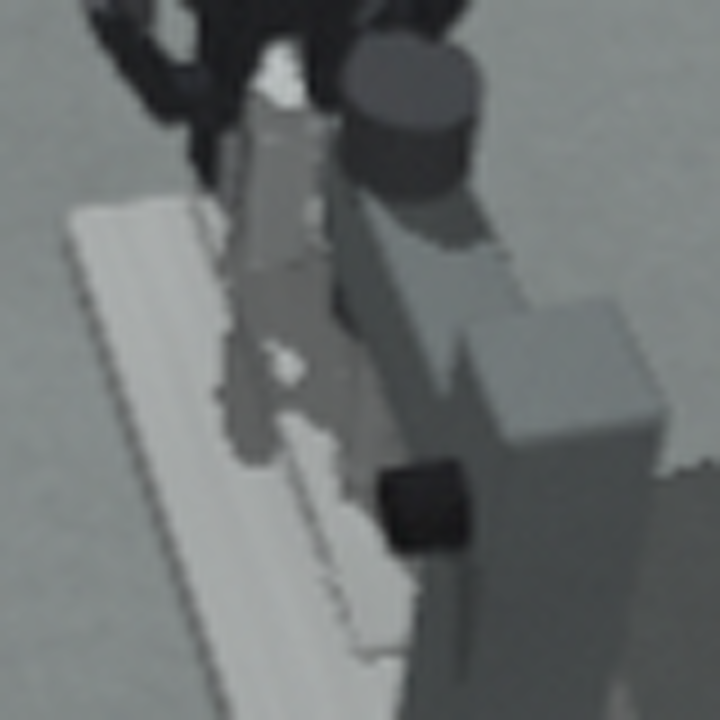

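```bash
python3 - <<'E'
from h import *
def f(cam,u,v,z,o,s):
    d=at_z(cam,o[0]+(u+.5)/s-.5,o[1]+(v+.5)/s-.5,z)[:2]-F; return np.round([d@e*1e3,d@n*1e3],1)
for p in ((285,435),(335,580),(364,655)): print("blade",f("scene",*p,.02,(335,215),9))
print("blade rear?",f("scene",196,200,.02,(335,215),9))
for p in ((68,225),(100,345),(150,492),(225,718)): print("plate",f("scene",*p,.02,(335,215),9))
E
python3 - <<'E'
from h import *
crop("pics/s6.png","pics/s6d.png",345,270,425,325,9)
crop("pics/t6.png","pics/t6d.png",150,110,270,220,6)
E
```

```text
blade [-27.  -17.7]
blade [ 31.7 -18.8]
blade [ 60.8 -18.4]
blade rear? [-131.9  -18.4]
plate [-129.1  -63.5]
plate [-75.3 -66.1]
plate [-13.  -65.8]
plate [ 74.8 -65.8]
```

View pics/s6d.png

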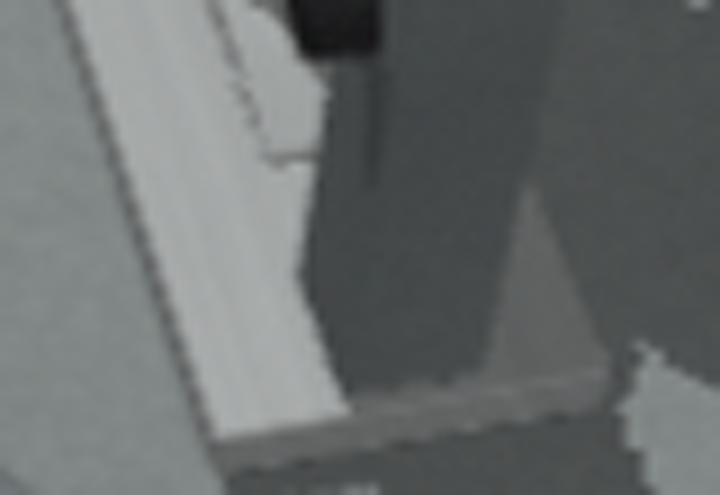

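View pics/t6d.png

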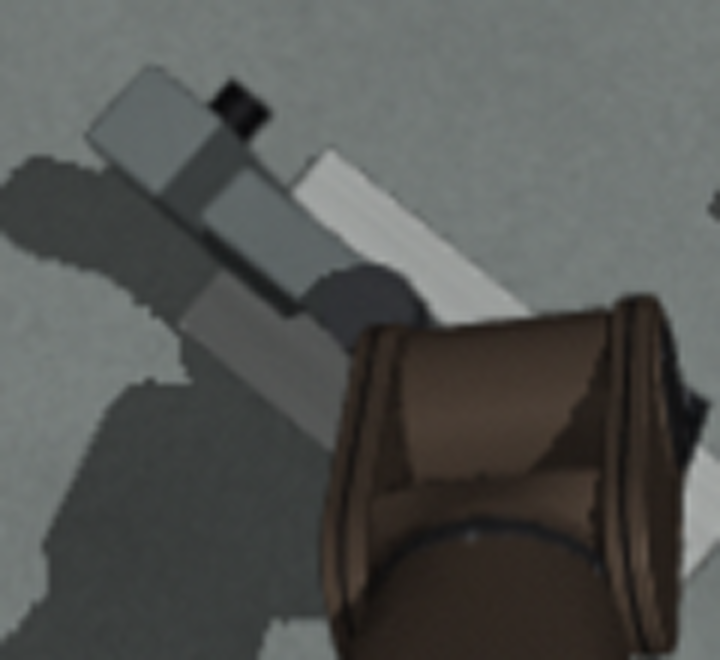

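Run:
```python
from h import *
im=cv2.cvtColor(cv2.imread("pics/s6.png"),cv2.COLOR_BGR2GRAY)
# lateral profiles at fixed s (z=.02 plane)
for s in (-.01,.01,.03,.045):
    L=np.arange(-.076,-.008,.001)
    px=np.array([proj("scene",np.append(F+s*e+l*n,.02)) for l in L],np.float32)
    v=cv2.remap(im,px[:,0].reshape(1,-1),px[:,1].reshape(1,-1),cv2.INTER_LINEAR)[0]
    print(s,"plate",list(zip((L[:18]*1e3).round().astype(int).tolist(),v[:18].tolist())))
    print("   blade",list(zip((L[48:]*1e3).round().astype(int).tolist(),v[48:].tolist())))
```

```text
-0.01 plate [(-76, 133), (-75, 133), (-74, 133), (-73, 134), (-72, 132), (-71, 131), (-70, 129), (-69, 123), (-68, 117), (-67, 113), (-66, 117), (-65, 122), (-64, 130), (-63, 142), (-62, 154), (-61, 162), (-60, 165), (-59, 167)]
   blade [(-28, 164), (-27, 163), (-26, 162), (-25, 159), (-24, 155), (-23, 151), (-22, 143), (-21, 135), (-20, 131), (-19, 134), (-18, 137), (-17, 143), (-16, 151), (-15, 159), (-14, 164), (-13, 164), (-12, 165), (-11, 163), (-10, 160), (-9, 156)]
0.01 plate [(-76, 136), (-75, 136), (-74, 136), (-73, 136), (-72, 135), (-71, 132), (-70, 129), (-69, 123), (-68, 117), (-67, 110), (-66, 113), (-65, 120), (-64, 127), (-63, 139), (-62, 151), (-61, 163), (-60, 165), (-59, 166)]
   blade [(-28, 164), (-27, 163), (-26, 163), (-25, 160), (-24, 158), (-23, 154), (-22, 147), (-21, 140), (-20, 136), (-19, 139), (-18, 142), (-17, 148), (-16, 155), (-15, 162), (-14, 165), (-13, 165), (-12, 165), (-11, 165), (-10, 166), (-9, 166)]
0.03 plate [(-76, 135), (-75, 135), (-74, 135), (-73, 135), (-72, 134), (-71, 131), (-70, 128), (-69, 124), (-68, 117), (-67, 110), (-66, 108), (-65, 116), (-64, 125), (-63, 137), (-62, 149), (-61, 162), (-60, 166), (-59, 167)]
   blade [(-28, 165), (-27, 164), (-26, 163), (-25, 159), (-24, 156), (-23, 153), (-22, 150), (-21, 147), (-20, 147), (-19, 150), (-18, 152), (-17, 154), (-16, 157), (-15, 161), (-14, 162), (-13, 161), (-12, 161), (-11, 161), (-10, 162), (-9, 162)]
0.045 plate [(-76, 133), (-75, 134), (-74, 134), (-73, 135), (-72, 135), (-71, 134), (-70, 131), (-69, 126), (-68, 121), (-67, 118), (-66, 117), (-65, 117), (-64, 128), (-63, 142), (-62, 156), (-61, 162), (-60, 166), (-59, 169)]
   blade [(-28, 164), (-27, 164), (-26, 163), (-25, 163), (-24, 157), (-23, 151), (-22, 145), (-21, 140), (-20, 136), (-19, 135), (-18, 145), (-17, 154), (-16, 160), (-15, 160), (-14, 159), (-13, 159), (-12, 160), (-11, 161), (-10, 161), (-9, 161)]
```

Run:
```python
from h import *
go(-.11,-.0008,.0482,.02)
print(jaws.grip(.06),ctrl.current_force(),ctrl.current_time())
ctrl.move_straight(np.append(F-.118*e-.0008*n,.24),rot(SY),max_speed=.15)
ctrl.move_straight(np.append(F-.21*e-.0008*n,.26),rot(SY),max_speed=.2)
print(ctrl.current_time(),ctrl.current_force()); snap("wrist","w7"); snap("scene","s7"); snap("top","t7")
crop("pics/s7.png","pics/s7c.png",335,215,415,295,9)
crop("pics/t7.png","pics/t7d.png",150,110,290,220,5)
```

```text
-0.11 [0.5142 0.1775 0.0482] fs -0.39 fl -3.01 fz -1.59 [-0.57 -0.35 -0.29] 0.0211 13.4833
False [-0.02783227 -0.54993075 -0.41335234] 13.9417
15.9917 [ 0.92478946  0.22621255 -0.23026431]
```

View pics/s7c.png

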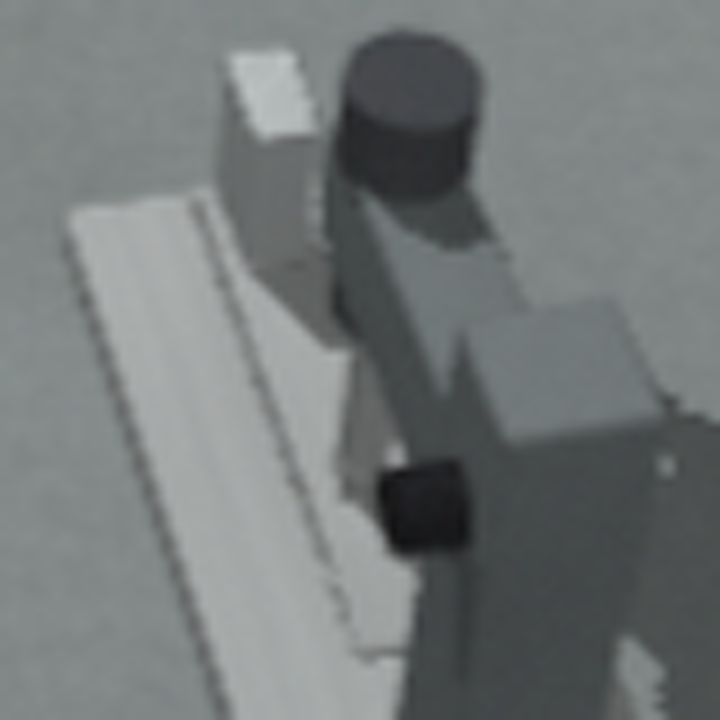

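View pics/t7d.png

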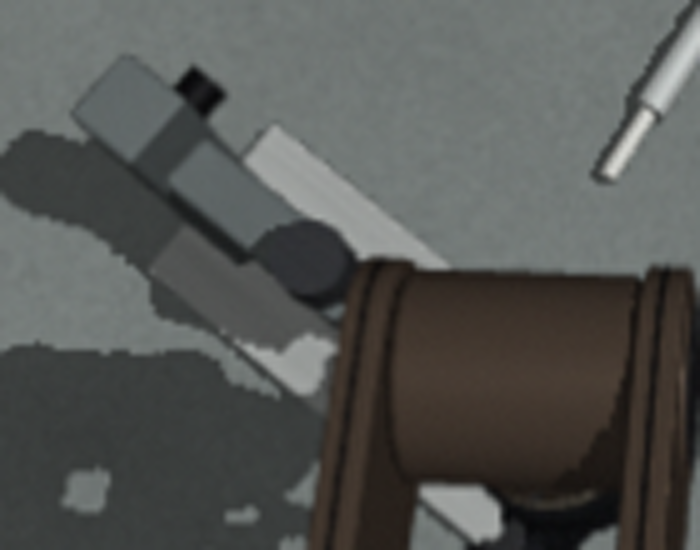

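View pics/w7.png

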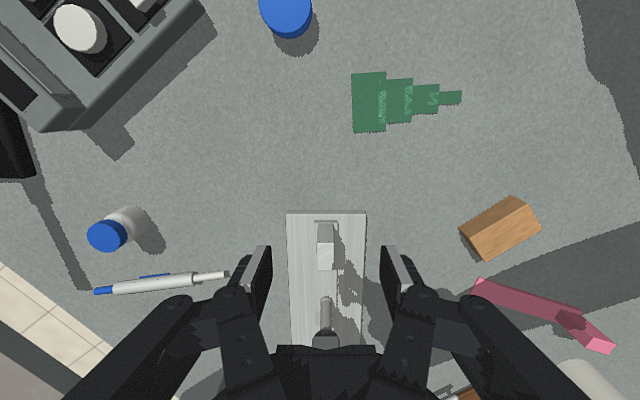

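Nice: in the wrist view the blade lies at about (326,245), between plate edges at 287 and 366, with the plunger at (325,300). I'll measure this more finely.

Run:
```python
from h import *
crop("pics/w7.png","pics/w7a.png",280,200,375,350,5)
```

```text
(no output)
```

View pics/w7a.png

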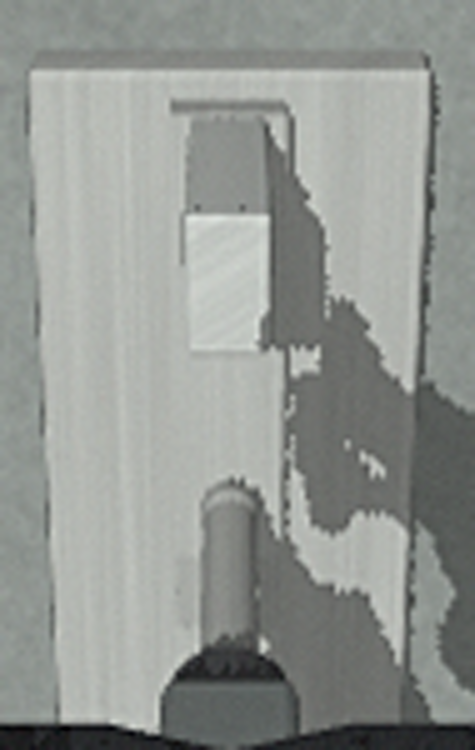

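```bash
cat >> h.py <<'E'
def press(x,y):
    r=rot(0.); ctrl.move_straight((x,y,.066),r,max_speed=.1); z=.066
    f0=ctrl.current_force()[2]
    for z in [.060,.057,.0545,.0535,.053,.0525,.052,.0515]:
        ctrl.move_straight((x,y,z),r,max_speed=.03); ctrl.dwell(.05); f=ctrl.current_force(); print(z,ctrl.current_ee_pos()[2].round(4),(f[2]-f0).round(2),f.round(1))
        if f[2]-f0>9: break
    ctrl.dwell(.15); ctrl.move_straight((x,y,.09),r,max_speed=.08); print("t",ctrl.current_time(),ctrl.current_force()[2])
E
python3 - <<'E'
from h import *
jaws.grip(0.0)
ctrl.move_to((.5,-.1,.22),rot(0.)); print(ctrl.current_time(),ctrl.current_width())
snap("wrist","w8"); snap("top","t8")
crop("pics/t8.png","pics/t8a.png",350,130,440,230,6)
E
```

```text
17.5833 5.8102575021154275e-05
```

View pics/w8.png

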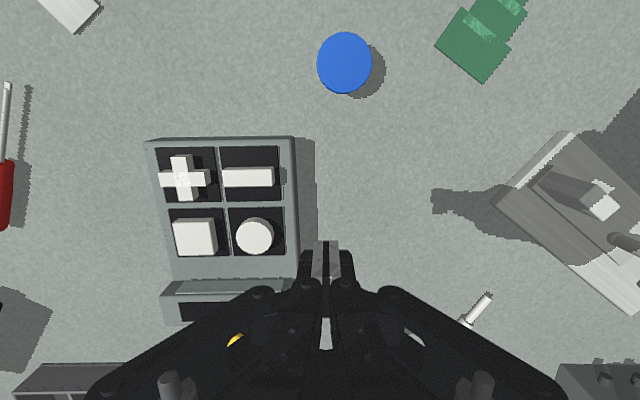

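View pics/t8.png

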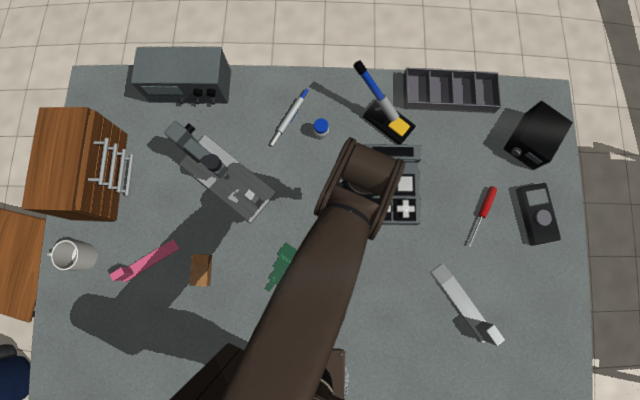

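Run:
```python
from h import *
z=np.load("pics/w8.npz"); pose=(z["p"],z["r"])
for nm,p in dict(round=(255,236),square=(196,239),bar=(248,177),cross=(183,178)).items(): print(nm,at_z("wrist",*p,.06,pose).round(4))
ctrl.move_to((.5695,-.185,.09),rot(0.)); print(ctrl.current_time())
press(.5695,-.185)
```

```text
round [ 0.5667 -0.1831  0.06  ]
square [ 0.5707 -0.2534  0.06  ]
bar [ 0.4945 -0.1851  0.06  ]
cross [ 0.4958 -0.2568  0.06  ]
18.4
0.06 0.0601 0.59 [-0.2 -1.1  0.7]
0.057 0.0574 2.68 [0.5 0.3 2.8]
0.0545 0.0549 3.76 [ 1.2 -0.6  3.8]
0.0535 0.0539 2.48 [ 0.9 -0.7  2.6]
0.053 0.0533 3.36 [ 1.7 -0.4  3.4]
0.0525 0.053 5.21 [ 1.4 -0.7  5.3]
0.052 0.053 7.5 [ 1.5 -0.7  7.6]
0.0515 0.053 9.74 [-0.2  0.1  9.8]
t 22.075 0.6864404218394404
```

Run:
```python
from h import *
press(.570,-.2575)
ctrl.move_straight((.570,-.2575,.11),rot(0.)); ctrl.move_straight((.570,-.1855,.11),rot(0.));ctrl.move_straight((.4955,-.1855,.09),rot(0.))
press(.4955,-.1855)
ctrl.move_straight((.4955,-.1855,.2),rot(0.)); ctrl.move_to((.35,-.35,.3),rot(-.8)); print(ctrl.current_time(),ctrl.current_force())
snap("scene","s9"); snap("top","t9")
crop("pics/s9.png","pics/s9c.png",200,150,420,330,3)
```

```text
0.06 0.0601 1.75 [-0.2  1.8  1.7]
0.057 0.0573 2.45 [1.4 0.5 2.4]
0.0545 0.0549 3.29 [1.  0.6 3.2]
0.0535 0.0538 3.41 [1.7 1.1 3.3]
0.053 0.0533 3.8 [2.3 0.8 3.7]
0.0525 0.053 6.15 [1.7 0.8 6.1]
0.052 0.053 6.83 [0.9 2.3 6.8]
0.0515 0.053 9.74 [1.5 1.6 9.7]
t 26.275 -0.2812278464351531
0.06 0.0602 0.58 [ 0.3 -0.5  0.8]
0.057 0.0574 2.48 [-0.3  0.1  2.7]
0.0545 0.0548 3.09 [ 0.7 -0.5  3.3]
0.0535 0.0538 3.83 [ 2.2 -1.2  4.1]
0.053 0.0532 3.58 [ 1.8 -0.6  3.8]
0.0525 0.053 4.79 [ 1.3 -0.6  5. ]
0.052 0.053 7.45 [0.3 1.  7.7]
0.0515 0.0529 9.77 [-0.3  1.4 10. ]
t 31.5333 0.28833516105407386
33.375 [-1.06576645  0.96488445  0.45026047]
```

View pics/s9c.png

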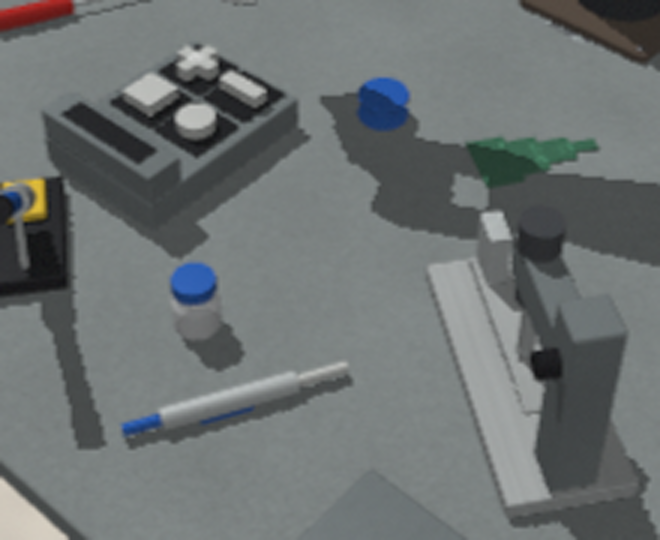

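View pics/t9.png

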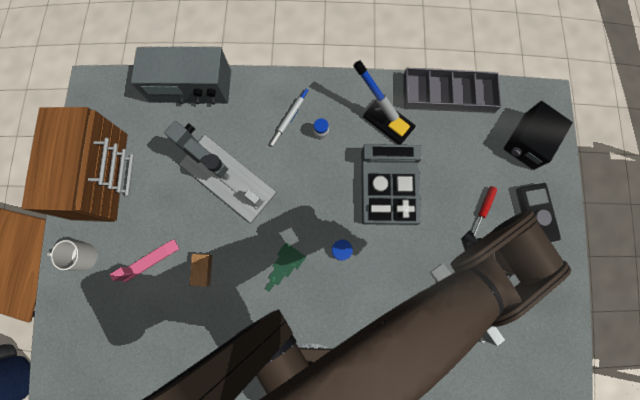

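The keys are all up and the bystanders are unmoved. One last check of the blade's longitudinal position.

Run:
```python
from h import *
crop("pics/t9.png","pics/t9a.png",200,140,285,230,8)
```

```text
(no output)
```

View pics/t9a.png

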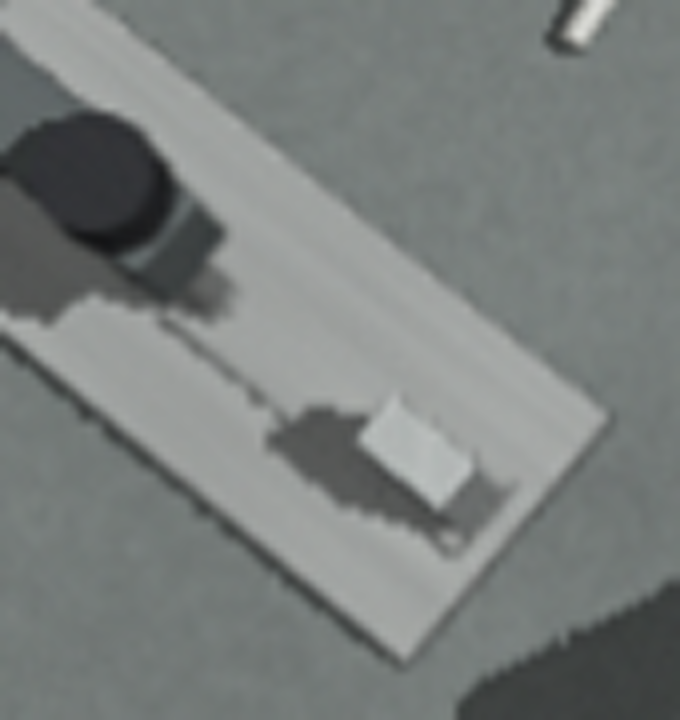

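Run:
```python
from h import *
def f(u,v,z):
    d=at_z("top",200+(u+.5)/8-.5,140+(v+.5)/8-.5,z)[:2]-F; return np.round([d@e*1e3,d@n*1e3],1)
print("plate corners",f(608,415,.02),f(404,662,.02))
h=[f(u,v,.092) for u,v in ((396,397),(475,463),(438,509),(358,439))]; print("handle",h,np.mean(h,0))
print("rear edge",f(518,487,.03),f(452,560,.03))
```

```text
plate corners [-137.8  -60.2] [-138.4   57.7]
handle [array([-91.3, -12.3]), array([-128.1,  -11.7]), array([-128.5,    8.8]), array([-90.6,   7.4])] [-109.625   -1.95 ]
rear edge [-131.4  -17.9] [-129.9   18. ]
```

Run:
```python
from rig import order,ctrl
order.sign_off(); print(ctrl.current_time())
```

```text
the job is handed in; nothing more can be done
the job is handed in; nothing more can be done
```

The blade is in place under the plunger, the three keys were pressed in order, and I handed the job in at about 33.5 s of the 67 s allowed. No verdict is reported.

- **Blade:** I took the 190 x 34 mm grey blade, left the pink and the larger grey one, laid it on the plate and slid it in ramp first. The most force I read during the slide was about 4 N.
- **Blade position:** The last pictures put the front edge about 58 to 60 mm past the plunger and the blade centred within about 1 mm. The two cameras disagree by about 2 mm on how far in it is. I did not see the plunger's lift directly; I judge the blade flat from the pictures and the low forces.
- **Keys:** Round, square and bar each stopped at 53 mm, fully down, with the press taken to about 10 N, and sprang back. The plus key was not touched.
- **Rest of the bench:** In the last pictures all four keys are up, the things on the bench I could see have not moved (the arm partly covers the screwdriver), and the robot is clear of everything.

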